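# Draw a return spring to its tagged stretch and hold it

## Robot

A 7-joint arm with a two-finger parallel gripper is mounted at the origin on the work surface. World frame = base frame: x ahead of the robot, y to its left, z up, the work surface at z = 0. Lengths are in m, angles in rad, forces in N, time in s.
With the tool pointing down it reaches from about 0.425 to 0.925 m from the base axis. Payload 6.8 kg.
Tool frame: the origin (TCP) lies at the very end of the fingers, on their centre line; the grasp point (between the pads) lies 19 mm behind it; z points along the fingers, y is the line along which they close (so a half turn about z gives the same grasp; the last joint's range is limited). The gripper opens to 85 mm and grips with 20 to 120 N. Pads are 22 mm wide; open, the fingers measure 114 mm over their backs; the gripper's body (76 mm by 85 mm) begins 54 mm behind the grasp point. The pads swing forward as they close: fully open they stand 13 mm farther back than shut.
Start: joints at [-1.42, 0.477, 0.022, 1.555, -0.011, 1.109, -0.083], TCP at [0.173, 0.653, 0.231] pointing down, gripper open.
Joint ranges: [-2.96, 2.96], [-0.34, 2.1], [-1.41, 1.46], [0.24, 2.44], [-1.37, 4.51], [0.17, 1.92], [-2.96, 2.96]. Speed limits (rad/s): [2.39, 2.39, 3.14, 3.14, 3.14, 3.14, 3.14].

## Interface

Orientations are given as a unit quaternion [w, x, y, z].
In Python, from station import telemetry, viewer, job, search_frame, cut_out gives the robot as it stands. The module is installed in compiled form; this text tells all that it offers.
- The arm moves only by the shell command python3 -m crank 'ROWS' [FORCE]. ROWS is JSON, a list of rows, each an object with "delta_rot": the turn, a rotation vector about the tool's x, y, z in degrees, a list of three; "xyz": the shift along the tool's x, y, z in m, a list of three; "fingers": the gripper command: -1 is fully open, 1 is shut, values between are in proportion. In form: [{"delta_rot": [ax, ay, az], "xyz": [dx, dy, dz], "fingers": fingers}, ...]. A call has 1 to 10 rows; each row is the pose to reach, as a shift and turn from the pose commanded when the call began, along the tool's axes at that moment; what a row does not reach only later rows make up. A row lasts 1/10 s, in which the tool goes at most 50 mm and 8.59 degrees, less where a joint would pass 70% of its speed; a pose out of reach is approached as far as the arm can. A call with a gripper value outside its range is refused whole. The fingers move at their own pace and stop on an object; FORCE is the grip in N (left out, the last holds). Time passes only in rows, so rows that repeat a pose let the fingers close. It gives the time, the measured TCP pose, the force, the opening and the grip force at its end, in the units of the state.
- telemetry.get_obs(): the state, without advancing time (a new reading comes with each control period).
- viewer.read_camera(name): name is "scene" or "top" or "wrist"; returns a dict with "img" (480x640x3 uint8, red, green, blue), "fx", "fy", "cx", "cy" (pixels), "k1" (the pictures are not rectified: a ray, as slopes to the right and down, at radius r is drawn at 1 + k1 r^2 times it, then the intrinsics apply), "origin" and "rotation" of the camera in the world. Camera axes: x right, y up, looking along -z (the intrinsics and any distortion apply to the point x, -y, -z); pixel columns grow to the right and rows downward; lengths in m; the calibration is good to about 2 mm. A picture is of the moment at which its call begins. There is no depth.
- job.hand_in(): hands the job in; it is judged then, once.
Trained networks look in the newest picture that a camera, given by its name, has taken for a name from the list of things; names that differ only in an ending like _2 or _b are one class to them, and where a whole thing is asked for, a point or a joint stands for the part that bears it (a point fixed in the world has none). Each returns a list of dicts, best first, with "score" (0 to 1); they miss things now and then, are a little off and sometimes report something else, mostly with a low value. They report only what shows in the picture. A call takes as long as a camera call.
- search_frame(camera, thing): "pixel" ([column, row] in pixels, amid what is visible of it).
- cut_out(camera, thing): "pixels" (480x640 bool, what is visible of it) and "pixel" ([column, row] in pixels, amid what is visible of it).
The state is a dict: "t": time; "q": joint angles; "joint_vel": joint speeds; "joint_torque": joint torques, N m; "eef_pos": TCP position; "tool_rot": TCP orientation; "contact_force": force on the tool from outside, world axes, zero at the start; "torque": the same for the moment, N m; "gripper_width": opening from 0.0 (shut) to 1.0 (fully open); "grasp_force": force on a finger pad.
Only numpy, scipy, OpenCV 4.12 (cv2) and the standard library are available. Lean on these libraries where they do the work, as an engineer would, in place of code of your own. Each camera call takes 0.05 s, during which the arm holds its last target. There are 200 camera calls.

## Task

On the spring tester, slide the yellow marker along its scale until it lines up with the green tag. Then pull the red spring-return handle out until its pointer lines up with the yellow marker, and keep it there: finish while the gripper still holds the handle against the spring. Leave the bearing, cartons, filter, can and wrench where they are.

Things in the scene. Friction and masses are not known exactly. Their poses are not given: they have to be found in the camera images.
- tester: bench spring tester, fixed to the bench: dark steel plate 200 (x) x 400 (y) x 20 mm thick, origin at the centre of its underside, z up, its pull direction is its own +y. A blue spring housing 70 x 140 mm, top 70 mm above the bench, stands on it over x -80 to -10 mm, y -195 to -55 mm. The handle runs along x = -45 mm, the yellow marker along x = +55 mm, a white tick strip lies between them (ticks are decoration), the coloured tags sit at x = +87 mm.
- handle (a joint): draw of the spring handle, m: 0 = fully home (where it starts), grows as the handle is pulled along the tester's +y, end stop 0.13. A spring pulls it back home with 4.2 N at 0 plus 60 N per metre (about 10 N at 0.1), so it flies home if let go.
- handle_grip (a point): centre of the top of the red handle grip: an upright block 44 mm wide (tester x), 18 mm thick (tester y), from 37 to 89 mm above the bench, with at least 50 mm free on the housing side. Below 38 mm are its steel foot (30 mm along y) and its 10 mm draw rod, which leads back to the housing. At joint 0 it stands at tester x -45, y +5 mm.
- handle_tip (a point): tip of the handle's thin red pointer (4 x 4 mm, 30 mm above the bench), which sticks out from the handle towards the marker; same tester y as the grip's centre. Equal values of handle and marker mean that pointer and marker line up.
- marker (a joint): position of the yellow marker, m: 0 to 0.125, grows along the tester's +y; stays where it is left (friction about 1.5 N).
- marker_top (a point): centre of the top of the yellow marker: an upright block 28 mm wide (tester x), 22 mm thick (tester y), from 24 to 66 mm above the bench, with a thin fin 4 mm wide on both sides at its middle and a black line over its top. At joint 0 it stands at tester x +55, y +5 mm.
- tag_green: green tag, the wanted stretch: fixed block 22 (x) x 10 (y) x 8 mm high on the plate, axes as the tester's, origin at the centre of its underside. Its centre line (its own y = 0) is the target for the marker.
- tag_blue: blue tag of the same shape, for another spring: not wanted
- tag_white: white tag of the same shape, for another spring: not wanted
- bearing: loose steel bearing ring, 42 mm across, 13 mm high, lying on the tester's plate beside the spring housing; bystander
- carton_red: white carton with a red band, 85 x 85 x 100 mm high; bystander
- carton_blue: white carton with a blue band, 90 x 140 x 60 mm high; bystander
- plug_box: small white carton with a yellow band, 100 x 50 x 35 mm high; bystander
- oil_filter: orange oil filter, 76 mm across, 90 mm high, standing; bystander
- spray_can: spray can, 60 mm across, 130 mm high, standing; bystander
- wrench: wrench lying on the bench; bystander

How it is judged:
By the outcome, as a careful person would: the job done as asked, in the order asked, and still so for the second after the job is handed in, while the arm keeps its last pose, push and grip.
It also fails if it takes over 48 s, if anything falls off the work surface, if the arm or the gripper's body presses on something with over 40 N, if the wrist force passes 120 N, or if a joint passes its speed limit or range.

## Working session

There is one attempt and no reset: what is moved stays moved. The work goes in short steps, Python scripts to look and compute and a shell command to move; the robot and the scene stay as the last step left them, time stands still between calls to the robot, and variables do not carry over. Pictures are saved under pics/ and viewed, at most 10 in all, crops included, and the job is handed in when it is done.

```bash
mkdir -p pics; cat > h.py <<'E'
import numpy as np, cv2
from station import telemetry, viewer, job, search_frame, cut_out
def ray(c,px):
    K=np.array([[c['fx'],0,c['cx']],[0,c['fy'],c['cy']],[0,0,1.]])
    u=cv2.undistortPoints(np.array([[px]],float),K,np.array([c['k1'],0,0,0.]))[0,0]
    return np.array(c['origin']),np.array(c['rotation'])@np.array([u[0],-u[1],-1])
def at(c,px,z):
    o,d=ray(c,px); return o+d*(z-o[2])/d[2]
def proj(c,p):
    v=np.array(c['rotation']).T@(np.array(p)-c['origin']); s=np.array([v[0]/-v[2],-v[1]/-v[2]]); s=s*(1+c['k1']*(s@s))
    return np.array([c['fx']*s[0]+c['cx'],c['fy']*s[1]+c['cy']])
E
python3 - <<'E'
from h import *
print(telemetry.get_obs())
Z=dict(handle_grip=.089,marker_top=.066,tag_green=.028,tag_blue=.028,tag_white=.028,tester=.02,bearing=.033,handle_tip=.032)
for n in ('top','scene'):
    c=viewer.read_camera(n); cv2.imwrite(f'pics/{n}.png',c['img'][:,:,::-1])
    print(n,c['origin'],c['fx'])
    for k,z in Z.items():
        for r in search_frame(n,k)[:2]: print(k,round(r['score'],2),np.round(r['pixel'],1),at(c,r['pixel'],z).round(4))
E
```

```text
{'t': 0.0, 'q': array([-1.42011084,  0.47779949,  0.02231304,  1.55645781, -0.01148083,
        1.1092742 , -0.08306224]), 'joint_vel': array([ 0.00083014,  0.00173578,  0.00077393,  0.00034998, -0.00176133,
       -0.00077105, -0.00027558]), 'joint_torque': array([ 3.40745892e-04, -5.96439064e+01,  1.60770714e+00, -2.81213075e+01,
        1.23617897e-02,  9.09469934e-03,  3.80202067e-06]), 'eef_pos': array([0.17258999, 0.65195393, 0.23032292]), 'tool_rot': array([-4.73284511e-05,  1.28986537e-01,  9.91645931e-01, -9.04229706e-04]), 'contact_force': array([-0.52498994, -0.89174863, -0.18761059]), 'torque': array([-0.01662866,  0.02225638,  0.00461574]), 'grasp_force': 0.0, 'gripper_width': 0.999634467849102}
top [ 0.41675171 -0.0520284   1.60783711] 515.2846646392408Traceback (most recent call last):
  File "<stdin>", line 8, in <module>
  File "h.py", line 8, in at
    o,d=ray(c,px); return o+d*(z-o[2])/d[2]
        ~~~^^^^^^
  File "h.py", line 6, in ray
    return np.array(c['origin']),np.array(c['rotation'])@np.array([u[0],-u[1],-1])
                                 ~~~~~~~~~~~~~~~~~~~~~~~^~~~~~~~~~~~~~~~~~~~~~~~~~
ValueError: matmul: Input operand 1 has a mismatch in its core dimension 0, with gufunc signature (n?,k),(k,m?)->(n?,m?) (size 3 is different from 4)
```

View pics/top.png

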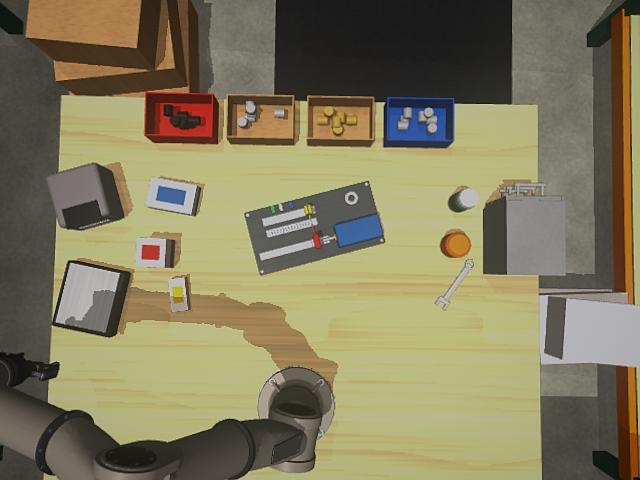

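The top view shows the tester around (315,227), pulling towards image left. The red handle is at (318,240), the yellow marker at (309,210), and the green, white and blue tags at about (272,209), (281,206) and (291,205). The rotation comes back as a quaternion, so I'll fix the helper.

```bash
sed -i "1i from scipy.spatial.transform import Rotation as R\ndef RM(c): return R.from_quat(c['rotation'],scalar_first=True).as_matrix()" h.py; sed -i "s/np.array(c\['rotation'\])/RM(c)/" h.py
python3 - <<'E'
from h import *
Z=dict(handle_grip=.089,marker_top=.066,tag_green=.028,tag_blue=.028,tag_white=.028,tester=.02,bearing=.033,handle_tip=.032)
for n in ('top','scene','wrist'):
    c=viewer.read_camera(n); cv2.imwrite(f'pics/{n}.png',c['img'][:,:,::-1])
    print(n,c['origin'],c['rotation'],c['fx'])
    for k,z in Z.items():
        for r in search_frame(n,k)[:2]: print(k,round(r['score'],2),np.round(r['pixel'],1),at(c,r['pixel'],z).round(4))
    for r in cut_out(n,'tester')[:1]:
        print(cv2.minAreaRect(np.argwhere(r['pixels'])[:,::-1].astype(np.float32)))
    if n=='top': cv2.imwrite('pics/topc.png',cv2.resize(c['img'][170:285,235:395,::-1],None,fx=5,fy=5,interpolation=cv2.INTER_CUBIC))
E
```

```text
top [ 0.41675171 -0.0520284   1.60783711] [ 0.71221987  0.0143341  -0.02486769 -0.70136937] 515.2846646392408
handle_grip 0.59 [317.8 239.6] [ 0.503  -0.0593  0.089 ]
marker_top 0.38 [304.2 210.5] [ 0.5912 -0.0172  0.066 ]
tag_green 0.56 [317.7 238.5] [ 0.5098 -0.0592  0.028 ]
tag_green 0.54 [346.  200.1] [ 0.6299 -0.1447  0.028 ]
tester 0.71 [316.4 230.3] [ 0.5356 -0.0548  0.02  ]
handle_tip 0.55 [320.  240.1] [ 0.5048 -0.0663  0.032 ]
((314.0872802734375, 227.47767639160156), (65.72087097167969, 130.78836059570312), 75.65067291259766)
scene [0.91084409 0.49906191 0.82719803] [0.2724205  0.11177738 0.34721089 0.89035807] 447.1932565162116
handle_grip 0.68 [320.6 247.6] [ 0.5283 -0.0325  0.089 ]
marker_top 0.61 [295.2 277.3] [ 0.61   -0.0093  0.066 ]
tag_blue 0.54 [301.5 299.8] [0.6166 0.0246 0.028 ]
tester 0.7 [316.6 271.9] [ 0.5426 -0.0259  0.02  ]
tester 0.55 [297.8 276.8] [ 0.5862 -0.038   0.02  ]
handle_tip 0.78 [323.9 246.1] [ 0.4895 -0.0731  0.032 ]
handle_tip 0.72 [406.9 444.9] [0.6317 0.3776 0.032 ]
((313.163818359375, 270.2738037109375), (172.62939453125, 83.1447525024414), 35.90972137451172)
wrist [0.09496532 0.67246584 0.3744918 ] [ 0.78256753 -0.12629938 -0.09681789  0.60188273] 341.688876313598
tester 0.71 [  6.7 447.5] [0.4025 0.1043 0.02  ]
((6.6237640380859375, 446.2376403808594), (11.82043743133545, 34.33555603027344), 39.289405822753906)
```

View pics/scene.png

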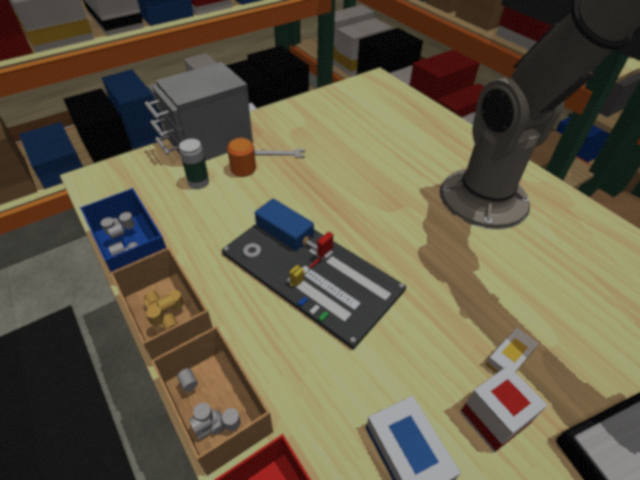

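View pics/topc.png

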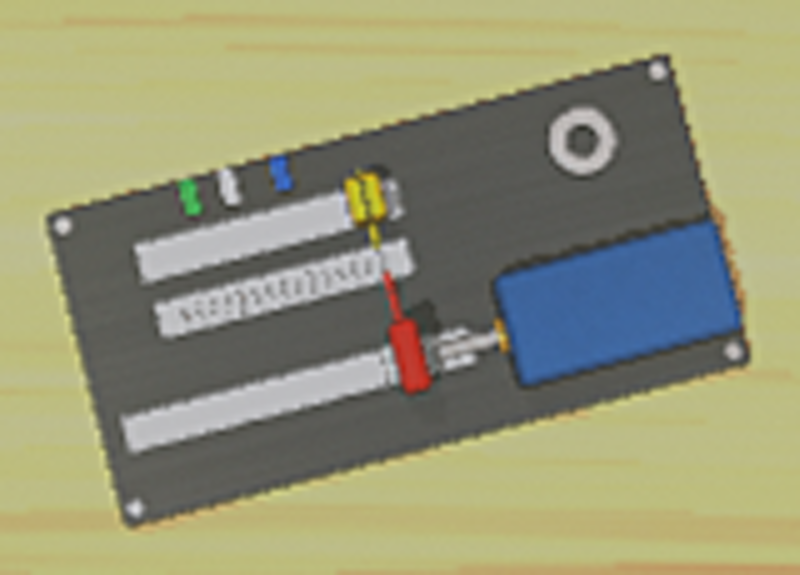

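The scene and crop agree: the tester is free of clutter, the marker is near its start, and green is the tag farthest along +y. The plate corners in the crop are (50,215), (670,57), (748,362) and (130,525). I'll fit the pose from these.

```bash
cat >> h.py <<'E'
def tool(p,q=None):
    s=telemetry.get_obs(); r=R.from_quat(s['tool_rot'],scalar_first=True)
    return r.inv().apply(np.array(p)-s['eef_pos']), r.as_matrix()
E
python3 - <<'E'
from h import *
c=viewer.read_camera('top')
cr=lambda p:(np.array(p)+.5)/5-.5+[235,170]
W=np.array([at(c,cr(p),.02) for p in [(50,215),(670,57),(748,362),(130,525)]])
L=np.array([[.1,.2],[.1,-.2],[-.1,-.2],[-.1,.2]])
o=W[:,:2].mean(0); a,b=L,W[:,:2]-o
th=np.arctan2((a[:,0]*b[:,1]-a[:,1]*b[:,0]).sum(),(a*b).sum())
print(o,np.degrees(th)); M=np.array([[np.cos(th),-np.sin(th)],[np.sin(th),np.cos(th)]])
print((b@M-L).round(4))
for n,p,z in [('green',(190,196),.028),('white',(230,187),.028),('blue',(281,173),.028),('marker',(366,197),.066),('handle',(410,355),.089)]:
    w=at(c,cr(p),z); print(n,w.round(4),((w[:2]-o)@M).round(4))
v=o+M@[.05,.06]; print(v,tool([*v,.231]))
E
```

```text
[ 0.54444508 -0.04944703] 15.457067723468562
[[-0.0014 -0.0021]
 [-0.002   0.0015]
 [ 0.0023  0.0035]
 [ 0.0011 -0.0029]]
green [0.5991 0.0809 0.028 ] [0.0874 0.1111]
white [0.6051 0.0565 0.028 ] [0.0867 0.0859]
blue [0.6143 0.0253 0.028 ] [0.0872 0.0534]
marker [ 0.5959 -0.0279  0.066 ] [0.0553 0.0071]
handle [ 0.4999 -0.0558  0.089 ] [-0.0446  0.0058]
[0.57664563 0.02170861] (array([-5.51872609e-01, -5.06462696e-01,  3.07893765e-04]), array([[-9.66698582e-01,  2.55917663e-01,  2.75710037e-05],
       [ 2.55917663e-01,  9.66698582e-01,  2.03491636e-05],
       [-2.14451398e-05,  2.67274144e-05, -9.99999999e-01]]))
```

```bash
python3 -m crank '[{"delta_rot":[0,0,-3],"xyz":[-0.028,-0.025,0],"fingers":-1},{"delta_rot":[0,0,-6],"xyz":[-0.055,-0.051,0],"fingers":-1},{"delta_rot":[0,0,-9],"xyz":[-0.083,-0.076,0],"fingers":-1},{"delta_rot":[0,0,-12],"xyz":[-0.11,-0.101,0],"fingers":-1},{"delta_rot":[0,0,-15],"xyz":[-0.138,-0.127,0],"fingers":-1},{"delta_rot":[0,0,-18],"xyz":[-0.166,-0.152,0],"fingers":-1},{"delta_rot":[0,0,-21],"xyz":[-0.193,-0.177,0],"fingers":-1},{"delta_rot":[0,0,-24],"xyz":[-0.221,-0.203,0],"fingers":-1},{"delta_rot":[0,0,-27],"xyz":[-0.248,-0.228,0],"fingers":-1},{"delta_rot":[0,0,-30.3],"xyz":[-0.276,-0.253,0],"fingers":-1}]'
python3 -c "
from h import *
s=telemetry.get_obs(); print(s['q'],tool([.5766,.0217,.231]))"
```

```text
t: 2.65
eef_pos: [0.3754, 0.3361, 0.2316]
tool_rot: [0.0, -0.136, 0.991, 0.0]
contact_force: [0.0, 0.7, 0.5]
gripper_width: 0.999
grasp_force: 0.0
[-0.90274302  0.19391314  0.05578085  1.96106037 -0.01299284  0.98633153
  1.00235418] (array([-0.1091867 , -0.35688768,  0.00047126]), array([[-9.63127629e-01, -2.69044704e-01,  3.41154317e-04],
       [-2.69044510e-01,  9.63127600e-01,  5.26508586e-04],
       [-4.70229485e-04,  4.15309271e-04, -9.99999803e-01]]))
```

```bash
python3 -m crank '[{"delta_rot":[0,0,0],"xyz":[-0.014,-0.045,0],"fingers":-1},{"delta_rot":[0,0,0],"xyz":[-0.027,-0.089,0],"fingers":-1},{"delta_rot":[0,0,0],"xyz":[-0.041,-0.134,0],"fingers":-1},{"delta_rot":[0,0,0],"xyz":[-0.055,-0.178,0],"fingers":-1},{"delta_rot":[0,0,0],"xyz":[-0.068,-0.223,0],"fingers":-1},{"delta_rot":[0,0,0],"xyz":[-0.082,-0.268,0],"fingers":-1},{"delta_rot":[0,0,0],"xyz":[-0.095,-0.312,0],"fingers":-1},{"delta_rot":[0,0,0],"xyz":[-0.109,-0.357,0],"fingers":-1},{"delta_rot":[0,0,0],"xyz":[-0.109,-0.357,0],"fingers":-1},{"delta_rot":[0,0,0],"xyz":[-0.109,-0.357,0],"fingers":-1}]'
python3 - <<'E'
from h import *
c=viewer.read_camera('wrist'); cv2.imwrite('pics/w1.png',c['img'][:,:,::-1])
s=telemetry.get_obs(); print(s['eef_pos'],s['q'],c['origin'])
Z=dict(handle_grip=.089,marker_top=.066,tag_green=.028,tag_blue=.028,tag_white=.028)
for k,z in Z.items():
    for r in search_frame('wrist',k)[:2]: print(k,round(r['score'],2),np.round(r['pixel'],1),at(c,r['pixel'],z).round(4))
E
```

```text
t: 3.65
eef_pos: [0.5753, 0.0211, 0.2312]
tool_rot: [-0.0, -0.133, 0.991, -0.0]
contact_force: [-0.1, 0.4, 0.1]
gripper_width: 0.996
grasp_force: 0.0
[0.574858   0.02280226 0.23113923] [-0.37668062  0.31845113  0.28635575  1.81510363 -0.10443728  1.02302626
  1.79124557] [ 0.49773576 -0.00085665  0.37436745]
handle_grip 0.81 [259.3 118.9] [ 0.5026 -0.0494  0.089 ]
marker_top 0.68 [267.9 223.3] [ 0.5915 -0.0257  0.066 ]
marker_top 0.27 [262.  145.1] [ 0.5237 -0.0463  0.066 ]
tag_green 0.46 [366.9 242.4] [0.5958 0.078  0.028 ]
tag_blue 0.67 [319.3 245.5] [0.6126 0.0298 0.028 ]
tag_white 0.55 [344.4 247.5] [0.6077 0.0564 0.028 ]
```

View pics/w1.png

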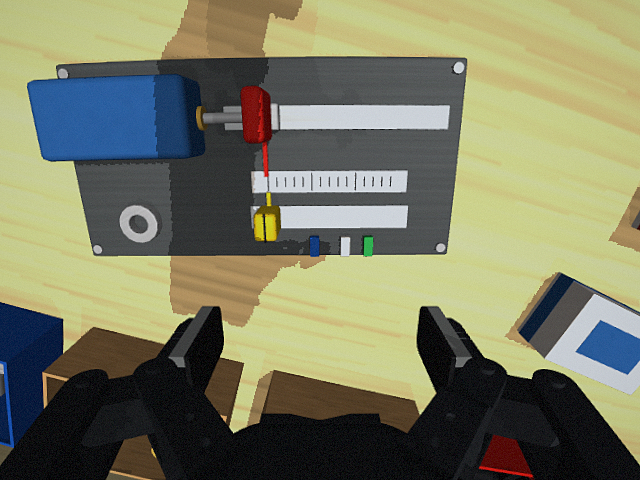

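The wrist view is square to the tester: green tag at (368,246), marker top at (266,223) with its black line, and handle at (256,114). Next I'll segment by colour and refine.

```bash
cat >> h.py <<'E'
def fit(c,px):
    W=np.array([at(c,p,.02) for p in px]); L=np.array([[-.1,-.2],[-.1,.2],[.1,.2],[.1,-.2]])
    o=W[:,:2].mean(0); b=W[:,:2]-o
    th=np.arctan2((L[:,0]*b[:,1]-L[:,1]*b[:,0]).sum(),(L*b).sum())
    M=np.array([[np.cos(th),-np.sin(th)],[np.sin(th),np.cos(th)]])
    return o,th,M,b@M-L
HUE=dict(green=(50,75,120),yellow=(22,33,150),red=(0,8,150),blue=(108,125,120))
def seg(c,col,box,vmin=60):
    h=cv2.cvtColor(c['img'],cv2.COLOR_RGB2HSV); a,b,s=HUE[col]
    m=cv2.inRange(h,(a,s,vmin),(b,255,255)); x0,y0,x1,y1=box; k=np.zeros_like(m); k[y0:y1,x0:x1]=m[y0:y1,x0:x1]; return k>0
E
python3 - <<'E'
from h import *
c=viewer.read_camera('wrist'); s=telemetry.get_obs()
o,th,M,e=fit(c,[(57,65.5),(466.5,58),(446.5,255),(93.5,255)])
print(o,np.degrees(th),e.round(4).tolist())
cv2.imwrite('pics/w1c.png',cv2.resize(c['img'][80:265,235:395,::-1],None,fx=3.2,fy=3.2,interpolation=cv2.INTER_CUBIC))
for n,box in [('green',(350,225,390,265)),('yellow',(240,180,300,250)),('red',(235,80,280,145)),('blue',(300,230,330,262))]:
    v,u=np.where(seg(c,n,box)); print(n,len(u),u.min(),u.max(),v.min(),v.max(),u.mean(),v.mean())
    for z in (.028,.066,.089): print('   ',z,((at(c,(u.mean(),v.mean()),z)[:2]-o)@M).round(4))
r=R.from_quat(s['tool_rot'],scalar_first=True).as_matrix();print(np.degrees(np.arctan2(r[1,1],r[0,1]))-90, (s['eef_pos'][:2]-o)@M)
E
```

```text
[ 0.54565075 -0.04546065] 15.770844635801891 [[0.0016, 0.0023], [0.0004, -0.0023], [-0.0004, -0.0009], [-0.0016, 0.0009]]
green 175 361 370 235 255 365.0342857142857 245.7657142857143
    0.028 [0.0856 0.1063]
    0.066 [0.0725 0.1011]
    0.089 [0.0645 0.0979]
yellow 885 251 277 192 240 264.1005649717514 220.94689265536724
    0.028 [ 0.0577 -0.0005]
    0.066 [0.0476 0.0059]
    0.089 [0.0415 0.0098]
red 1346 238 268 85 144 252.65453194650817 114.13595839524517
    0.028 [-0.0483 -0.0061]
    0.066 [-0.0467  0.0009]
    0.089 [-0.0458  0.0052]
blue 181 307 316 236 255 311.22651933701655 245.70165745856355
    0.028 [0.0853 0.0486]
    0.066 [0.0722 0.0496]
    0.089 [0.0643 0.0503]
15.579590194194566 [0.04676045 0.05843567]
```

View pics/w1c.png

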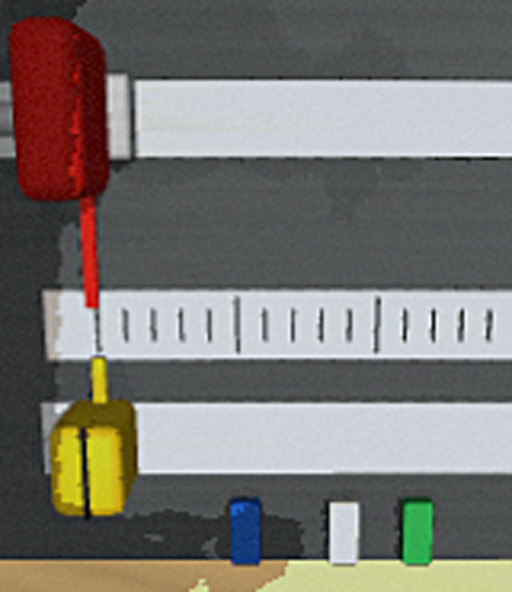

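The arm was still settling between the two wrist pictures, a shift of about 3 px. Allowing for that, the top and wrist estimates put the marker at about (0.5963, -0.0279) in the world.

```bash
python3 -c "
from h import *
print(telemetry.get_obs()['eef_pos'],tool([.5963,-.0279,.034])[0])"
```

```text
[0.5747687  0.02348434 0.23138355] [-0.00691658 -0.0553534   0.19736356]
```

```bash
python3 -m crank '[{"delta_rot":[0,0,0],"xyz":[-0.004,-0.03,0.03],"fingers":-1},{"delta_rot":[0,0,0],"xyz":[-0.007,-0.055,0.07],"fingers":-1},{"delta_rot":[0,0,0],"xyz":[-0.007,-0.055,0.11],"fingers":-0.6},{"delta_rot":[0,0,0],"xyz":[-0.007,-0.055,0.135],"fingers":-0.4},{"delta_rot":[0,0,0],"xyz":[-0.007,-0.055,0.135],"fingers":-0.4},{"delta_rot":[0,0,0],"xyz":[-0.007,-0.055,0.135],"fingers":-0.4}]' 40
python3 - <<'E'
from h import *
c=viewer.read_camera('wrist'); cv2.imwrite('pics/w2.png',c['img'][:,:,::-1])
print(tool([.5963,-.0279,.034])[0],telemetry.get_obs()['eef_pos'])
E
```

```text
t: 4.6
eef_pos: [0.5967, -0.0284, 0.0968]
tool_rot: [-0.0, -0.135, 0.991, 0.0]
contact_force: [0.5, 0.6, 0.5]
gripper_width: 0.702
grasp_force: 0.0
[0.00118599 0.00085472 0.06376478] [ 0.59753876 -0.02841839  0.0977674 ]
```

View pics/w2.png

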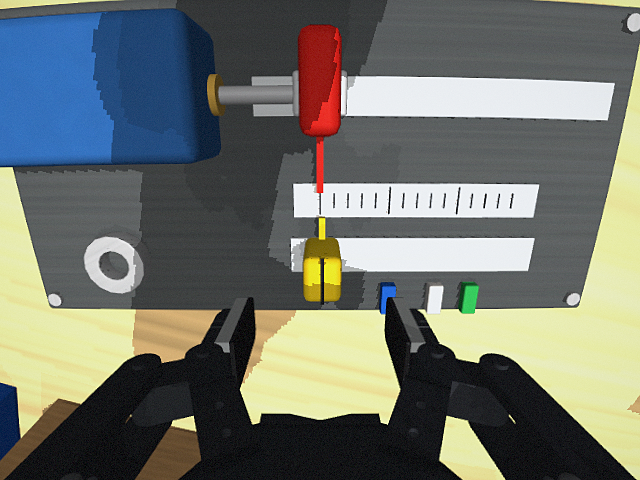

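The marker's black line at column 322 is centred between the fingers (about 319). Next I'll go down and grip.

```bash
python3 - <<'E'
from h import *
c=viewer.read_camera('wrist'); s=telemetry.get_obs(); M=R.from_quat(s['tool_rot'],scalar_first=True).as_matrix()
T=lambda p:M.T@(p-s['eef_pos'])
v,u=np.where(seg(c,'green',(455,280,485,316)));print('green',u.mean(),v.mean(),T(at(c,(u.mean(),v.mean()),.028)))
v,u=np.where(seg(c,'blue',(375,280,400,316)));print('blue',u.mean(),v.mean(),T(at(c,(u.mean(),v.mean()),.028)))
print('line',T(at(c,(322.5,278),.066)),'fin',T(at(c,(322,228),.06)),'tip',T(at(c,(320,188),.032)))
for p in [(52,309),(578,309)]: print('corner',T(at(c,p,.02)))
E
python3 -m crank '[{"delta_rot":[0,0,0],"xyz":[0.001,0.001,0.03],"fingers":-0.4},{"delta_rot":[0,0,0],"xyz":[0.001,0.001,0.05],"fingers":-0.4},{"delta_rot":[0,0,0],"xyz":[0.001,0.001,0.063],"fingers":-0.4},{"delta_rot":[0,0,0],"xyz":[0.001,0.001,0.063],"fingers":-0.2},{"delta_rot":[0,0,0],"xyz":[0.001,0.001,0.063],"fingers":0.3},{"delta_rot":[0,0,0],"xyz":[0.001,0.001,0.063],"fingers":1},{"delta_rot":[0,0,0],"xyz":[0.001,0.001,0.063],"fingers":1},{"delta_rot":[0,0,0],"xyz":[0.001,0.001,0.063],"fingers":1},{"delta_rot":[0,0,0],"xyz":[0.001,0.001,0.063],"fingers":1}]' 30
```

```text
green 468.56367432150313 294.8643006263048 [-0.02872013  0.10347514  0.07024873]
blue 386.7025316455696 292.5379746835443 [-0.02657554  0.04564391  0.07027573]
line [0.00171179 0.00082726 0.03221369] fin [0.02907818 0.00054438 0.03812882] tip [ 0.04657112 -0.00053572  0.06607522]
corner [-0.04584538 -0.20399447  0.07848095]
corner [-0.04575741  0.19438607  0.07824882]
t: 5.6
eef_pos: [0.5964, -0.0281, 0.0347]
tool_rot: [0.001, -0.135, 0.991, -0.0]
contact_force: [-0.4, 0.6, 5.9]
gripper_width: 0.253
grasp_force: 33.4
```

```bash
python3 -m crank '[{"delta_rot":[0,0,0],"xyz":[0,0.012,0],"fingers":1},{"delta_rot":[0,0,0],"xyz":[0,0.026,0],"fingers":1},{"delta_rot":[0,0,0],"xyz":[0,0.04,0],"fingers":1},{"delta_rot":[0,0,0],"xyz":[0,0.054,0],"fingers":1},{"delta_rot":[0,0,0],"xyz":[0,0.068,0],"fingers":1},{"delta_rot":[0,0,0],"xyz":[0,0.082,0],"fingers":1},{"delta_rot":[0,0,0],"xyz":[0,0.094,0],"fingers":1},{"delta_rot":[0,0,0],"xyz":[0,0.102,0],"fingers":1},{"delta_rot":[0,0,0],"xyz":[0,0.102,0],"fingers":1},{"delta_rot":[0,0,0],"xyz":[0,0.102,0],"fingers":1}]'
cat > meas.py <<'E'
from h import *
import sys
c=viewer.read_camera('wrist'); s=telemetry.get_obs(); cv2.imwrite(sys.argv[1],c['img'][:,:,::-1])
print(s['t'],s['eef_pos'],s['contact_force'],s['gripper_width'])
for n in ('tag_green','marker_top','handle_tip','handle_grip'):
    for r in cut_out('wrist',n)[:1]: print(n,round(r['score'],2),np.round(r['pixel'],1),r['pixels'].sum())
E
python3 meas.py pics/w3.png
```

```text
t: 6.6
eef_pos: [0.5684, 0.0719, 0.0347]
tool_rot: [0.001, -0.135, 0.991, 0.001]
contact_force: [-2.0, 1.1, 11.3]
gripper_width: 0.256
grasp_force: 34.1
6.65 [0.56846205 0.07181675 0.03470337] [-2.31260082 -0.05354986 10.43154862] 0.2546384087620982
tag_green 0.55 [628.1 452.5] 1639
marker_top 0.97 [322.2 324.9] 5366
handle_tip 0.9 [46.1 88.8] 12447
handle_grip 0.58 [48.1 89.8] 12777
```

View pics/w3.png

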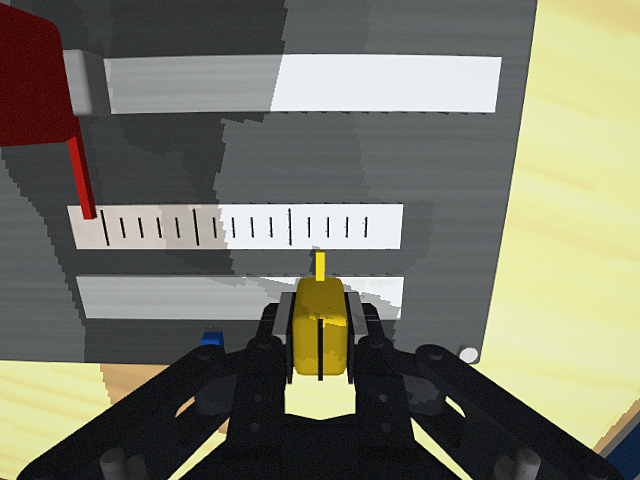

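Marker held at (322,325), but the fingers hide the tags. I'll release, rise straight up so the camera stays in the plane of the marker's line, and compare with the green tag.

```bash
python3 -m crank '[{"delta_rot":[0,0,0],"xyz":[0,0.102,0],"fingers":0.2},{"delta_rot":[0,0,0],"xyz":[0,0,0],"fingers":0.2},{"delta_rot":[0,0,0],"xyz":[0,0,-0.03],"fingers":-0.2},{"delta_rot":[0,0,0],"xyz":[0,0,-0.07],"fingers":-0.4},{"delta_rot":[0,0,0],"xyz":[0,0,-0.07],"fingers":-0.4}]' 2>/dev/null | head -0; echo skip
```

```text
skip
```

That call had a stray 0.102 shift in its first row, which was my typing error, and it may have run. I'll check the real state before going on.

```bash
python3 meas.py pics/w4.png
```

```text
7.4 [0.56978929 0.07114134 0.10590698] [-0.67097515  0.09669432  0.65173308] 0.6995144897913953
tag_green 0.54 [322.1 296.1] 186
marker_top 0.85 [318.4 257.8] 2232
handle_tip 0.62 [117.7  90.4] 9255
handle_grip 0.92 [121.  89.] 9201
```

View pics/w4.png

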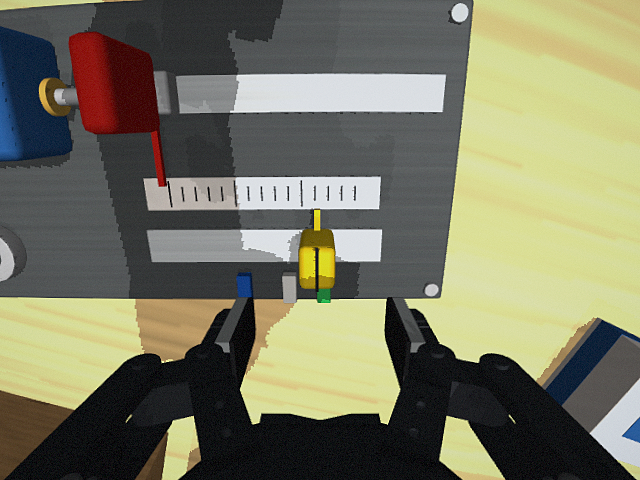

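The row ran, but harmlessly: the gripper is up and the marker stands just short of the tag, with its line at column 317 against about 324 for the tag's centre. Now I'll measure the gap.

```bash
cat > gap.py <<'E'
from h import *
import sys
c=viewer.read_camera('wrist'); s=telemetry.get_obs(); M=R.from_quat(s['tool_rot'],scalar_first=True).as_matrix()
T=lambda p:M.T@(p-s['eef_pos'])
m=seg(c,'green',(300,270,350,320)); v,u=np.where(m)
for row in range(v.min(),v.max()+1):
    q=u[v==row]; print(row,q.min(),q.max(),end=' | ')
r=v>=np.percentile(v,55); p=((u[r].min()+u[r].max())/2,v[r].mean())
print('\ngreen',p,T(at(c,p,.026)),T(at(c,(p[0],v.mean()),.028)))
g=cv2.cvtColor(c['img'],cv2.COLOR_RGB2GRAY)
for row in (255,265,275): 
    k=g[row,308:327].astype(float); print(row,k.astype(int).tolist())
m=seg(c,'yellow',(290,205,350,295));v,u=np.where(m)
for row in (212,218,224,255,265,275):
    q=u[v==row]; print('y',row,q.min(),q.max(),T(at(c,((q.min()+q.max())/2,row),.05 if row<230 else .066)))
E
python3 gap.py
```

```text
300 317 328 | 301 317 328 | 302 317 328 | 303 317 328 | 304 316 328 | 305 315 328 | 306 315 328 | 307 315 328 | 308 316 328 | 309 316 328 | 310 316 328 | 311 316 328 | 312 316 328 | 
green (np.float64(321.5), np.float64(309.46835443037975)) [-0.04370109  0.00048926  0.07604605] [-0.03984709  0.00047622  0.07405473]
255 [83, 91, 85, 83, 83, 85, 87, 87, 89, 89, 87, 89, 85, 88, 86, 88, 88, 93, 84]
265 [201, 198, 200, 204, 219, 96, 24, 21, 53, 206, 206, 203, 200, 202, 200, 200, 201, 201, 201]
275 [199, 198, 201, 203, 217, 112, 29, 20, 62, 202, 204, 202, 198, 199, 196, 200, 201, 197, 199]Traceback (most recent call last):
  File "gap.py", line 15, in <module>
    q=u[v==row]; print('y',row,q.min(),q.max(),T(at(c,((q.min()+q.max())/2,row),.05 if row<230 else .066)))
                               ~~~~~^^
    return umr_minimum(a, axis, None, out, keepdims, initial, where)
ValueError: zero-size array to reduction operation minimum which has no identity
```

```bash
python3 - <<'E'
from h import *
c=viewer.read_camera('wrist'); s=telemetry.get_obs(); M=R.from_quat(s['tool_rot'],scalar_first=True).as_matrix()
T=lambda p:M.T@(p-s['eef_pos'])
g=cv2.cvtColor(c['img'],cv2.COLOR_RGB2GRAY); print(s['eef_pos'])
for row in (265,275,285):
    k=np.clip(190-g[row,309:324].astype(float),0,None); u=309+(k*np.arange(15)).sum()/k.sum(); print('line',u,T(at(c,(u,row),.066)))
m=seg(c,'green',(300,270,350,320)); v,u=np.where(m); print('green',u.min(),u.max(),v.min(),v.max())
for row in (v.max()-7,v.max()-3): print(T(at(c,(u[v==row].mean(),row),.028)))
for n,p in [('cornerfarR',(440,298)),]: pass
cv2.imwrite('pics/w5.png',cv2.resize(c['img'][190:320,270:370,::-1],None,fx=4,fy=4,interpolation=cv2.INTER_CUBIC))
E
```

```text
[0.56714532 0.070359   0.10220142]
line 314.88825757575756 [ 0.00752097 -0.00343049  0.0362172 ]
line 314.9017013232514 [ 0.00136356 -0.00345407  0.03620399]
line 315.6621621621622 [-0.00492316 -0.00304699  0.03619057]
green 316 329 300 312
[-0.03879255  0.00124939  0.07411859]
[-0.04202289  0.00089733  0.07411162]
```

View pics/w5.png

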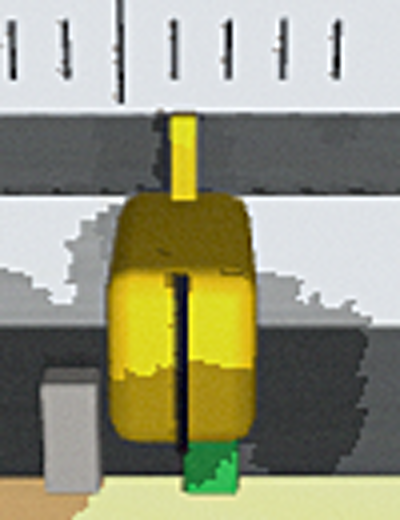

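The crop shows the marker's line at column 315.2 and the green tag's centre at about 322.8. The marker needs roughly +4.4 mm, so I'll grip it again.

```bash
python3 -m crank '[{"delta_rot":[0,0,0],"xyz":[0,-0.003,0.03],"fingers":-0.4},{"delta_rot":[0,0,0],"xyz":[0,-0.003,0.055],"fingers":-0.4},{"delta_rot":[0,0,0],"xyz":[0,-0.003,0.067],"fingers":-0.4},{"delta_rot":[0,0,0],"xyz":[0,-0.003,0.067],"fingers":-0.2},{"delta_rot":[0,0,0],"xyz":[0,-0.003,0.067],"fingers":0.3},{"delta_rot":[0,0,0],"xyz":[0,-0.003,0.067],"fingers":1},{"delta_rot":[0,0,0],"xyz":[0,-0.003,0.067],"fingers":1},{"delta_rot":[0,0,0],"xyz":[0,-0.003,0.067],"fingers":1}]' 30
python3 -c "
from h import *
for i in range(2): viewer.read_camera('wrist'); s=telemetry.get_obs(); print(s['eef_pos'],s['contact_force'],tool([.56714532,.070359,.1022])[0])"
```

```text
t: 8.5
eef_pos: [0.5697, 0.0675, 0.0374]
tool_rot: [0.001, -0.135, 0.991, 0.0]
contact_force: [-1.3, 0.1, 5.9]
gripper_width: 0.252
grasp_force: 34.3
[0.5697342  0.0674729  0.03740248] [-0.60493979  1.22751457  6.08900612] [ 0.00159321  0.00347364 -0.06480082]
[0.56974112 0.06748775 0.03742606] [-1.20982712 -0.16444436  7.0936439 ] [ 0.00160288  0.00346226 -0.06477723]
```

```bash
python3 -m crank '[{"delta_rot":[0,0,0],"xyz":[0,0.002,0],"fingers":1},{"delta_rot":[0,0,0],"xyz":[0,0.0045,0],"fingers":1},{"delta_rot":[0,0,0],"xyz":[0,0.0045,0],"fingers":1},{"delta_rot":[0,0,0],"xyz":[0,0.0045,0],"fingers":1}]'
python3 -c "
from h import *
print(-tool([.56974,.06749,.0374])[0])"
```

```text
t: 9.0
eef_pos: [0.5686, 0.0716, 0.0374]
tool_rot: [0.001, -0.135, 0.991, 0.0]
contact_force: [-0.3, -0.3, 5.9]
gripper_width: 0.249
grasp_force: 34.7
[ 1.70550440e-05  4.30613283e-03 -2.52854463e-05]
```

Moved 4.3 mm. Now I'll release, rise and check.

```bash
python3 -m crank '[{"delta_rot":[0,0,0],"xyz":[0,0,0],"fingers":0.3},{"delta_rot":[0,0,0],"xyz":[0,0,0],"fingers":0.1},{"delta_rot":[0,0,0],"xyz":[0,0,0],"fingers":-0.2},{"delta_rot":[0,0,0],"xyz":[0,0,0],"fingers":-0.4},{"delta_rot":[0,0,0],"xyz":[0,0,-0.03],"fingers":-0.4},{"delta_rot":[0,0,0],"xyz":[0,0,-0.075],"fingers":-0.4},{"delta_rot":[0,0,0],"xyz":[0.01,0,-0.11],"fingers":-0.4},{"delta_rot":[0,0,0],"xyz":[0.01,0,-0.11],"fingers":-0.4},{"delta_rot":[0,0,0],"xyz":[0.01,0,-0.11],"fingers":-0.4},{"delta_rot":[0,0,0],"xyz":[0.01,0,-0.11],"fingers":-0.4}]'
python3 - <<'E'
from h import *
for i in range(4): c=viewer.read_camera('wrist'); s=telemetry.get_obs()
M=R.from_quat(s['tool_rot'],scalar_first=True).as_matrix()
T=lambda p:M.T@(p-s['eef_pos'])
g=cv2.cvtColor(c['img'],cv2.COLOR_RGB2GRAY); print(s['eef_pos'])
m=seg(c,'green',(290,200,370,320)); v,u=np.where(m); print('green',u.min(),u.max(),v.min(),v.max(),len(u))
for row in range(v.max()-7,v.max(),2): print(row,u[v==row].min(),u[v==row].max(),T(at(c,(u[v==row].mean(),row),.028)))
m=seg(c,'yellow',(290,150,360,v.max()));vv,uu=np.where(m);print('yel',uu.min(),uu.max(),vv.min(),vv.max())
for row in range(vv.max()-30,vv.max(),5):
    k=np.clip(110-g[row,304:336].astype(float),0,None); x=304+(k*np.arange(32)).sum()/k.sum(); print('line',row,x,T(at(c,(x,row),.066)))
cv2.imwrite('pics/w6.png',cv2.resize(c['img'][160:300,260:380,::-1],None,fx=4,fy=4,interpolation=cv2.INTER_CUBIC))
E
```

```text
t: 10.0
eef_pos: [0.5573, 0.0691, 0.1452]
tool_rot: [-0.001, -0.135, 0.991, -0.0]
contact_force: [0.3, 0.2, -0.2]
gripper_width: 0.701
grasp_force: 0.0
[0.55743524 0.06889059 0.14511094]
green 315 326 284 297 158
290 315 326 [-0.04807523 -0.00027249  0.11700734]
292 315 326 [-0.04994135 -0.00027255  0.1170033 ]
294 315 326 [-0.05181554 -0.0002726   0.11699925]
296 315 326 [-0.05369789 -0.00027265  0.11699518]
yel 304 334 217 283
line 253 319.21176470588233 [-0.00095967 -0.00122583  0.07910919]
line 258 318.30125523012555 [-0.00466172 -0.00186398  0.07910126]
line 263 321.10857142857145 [-8.40226453e-03  9.13044271e-05  7.90929579e-02]
line 268 320.55696202531647 [-0.01217947 -0.0002944   0.07908484]
line 273 320.7146171693735 [-0.0159957  -0.000183    0.07907658]
line 278 320.64858490566036 [-0.01985148 -0.00022927  0.07906825]
```

View pics/w6.png

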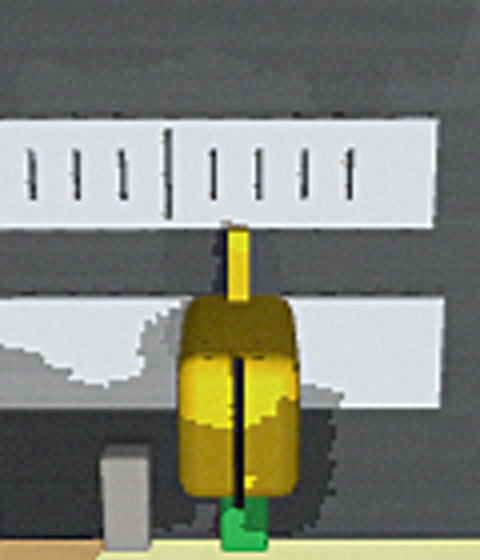

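The line and the green tag's centre are both at column 320.6, which agrees to within 0.3 mm. The handle's home position, worked out from the marker and the tester's geometry, is (0.5002, -0.0554). That matches the top view, so I'll go above it.

```bash
python3 -m crank '[{"delta_rot":[0,0,0],"xyz":[0.03,-0.035,0],"fingers":-0.4},{"delta_rot":[0,0,0],"xyz":[0.06,-0.07,0],"fingers":-0.4},{"delta_rot":[0,0,0],"xyz":[0.088,-0.104,0],"fingers":-0.4},{"delta_rot":[0,0,0],"xyz":[0.088,-0.104,0.02],"fingers":-0.4},{"delta_rot":[0,0,0],"xyz":[0.088,-0.104,0.03],"fingers":-0.4},{"delta_rot":[0,0,0],"xyz":[0.088,-0.104,0.03],"fingers":-0.4},{"delta_rot":[0,0,0],"xyz":[0.088,-0.104,0.03],"fingers":-0.4}]'
python3 - <<'E'
from h import *
c=viewer.read_camera('wrist'); s=telemetry.get_obs(); t,M=tool([.5002,-.0554,.05]); print(t)
v,u=np.where(seg(c,'red',(200,0,440,480))); print(u.min(),u.max(),v.min(),v.max())
T=lambda p:M.T@(p-s['eef_pos'])
for r in cut_out('wrist','handle_grip')[:1]:
    v,u=np.where(r['pixels']); print(r['score'],u.min(),u.max(),v.min(),v.max()); print(T(at(c,r['pixel'],.089)))
E
```

```text
t: 10.9
eef_pos: [0.5013, -0.0536, 0.116]
tool_rot: [-0.0, -0.136, 0.991, 0.0]
contact_force: [0.5, 0.1, 0.6]
gripper_width: 0.7
grasp_force: 0.0
[ 0.00186716 -0.00127671  0.06641505]
301 333 222 318
0.69 236 339 221 318
[ 0.01811452 -0.00357338  0.02741144]
```

```bash
python3 -m crank '[{"delta_rot":[0,0,0],"xyz":[0.002,-0.001,0.025],"fingers":-0.4},{"delta_rot":[0,0,0],"xyz":[0.002,-0.001,0.05],"fingers":-0.4},{"delta_rot":[0,0,0],"xyz":[0.002,-0.001,0.066],"fingers":-0.4},{"delta_rot":[0,0,0],"xyz":[0.002,-0.001,0.066],"fingers":-0.2},{"delta_rot":[0,0,0],"xyz":[0.002,-0.001,0.066],"fingers":0.3},{"delta_rot":[0,0,0],"xyz":[0.002,-0.001,0.066],"fingers":1},{"delta_rot":[0,0,0],"xyz":[0.002,-0.001,0.066],"fingers":1},{"delta_rot":[0,0,0],"xyz":[0.002,-0.001,0.066],"fingers":1},{"delta_rot":[0,0,0],"xyz":[0.002,-0.001,0.066],"fingers":1}]' 70
python3 -c "
from h import *
print(tool([.5002,-.0554,.05])[0],telemetry.get_obs()['eef_pos'])"
```

```text
t: 11.9
eef_pos: [0.5001, -0.0554, 0.0516]
tool_rot: [0.001, -0.135, 0.991, 0.0]
contact_force: [-0.6, 3.2, 5.3]
gripper_width: 0.202
grasp_force: 68.4
[-5.86338472e-05  6.49248302e-06  1.57266089e-03] [ 0.50014228 -0.05542358  0.05157253]
```

Gripped (about 17 mm opening, 68 N). Now I'll pull to just under the estimated 0.104.

```bash
python3 -m crank '[{"delta_rot":[0,0,0],"xyz":[0,0.01,0],"fingers":1},{"delta_rot":[0,0,0],"xyz":[0,0.023,0],"fingers":1},{"delta_rot":[0,0,0],"xyz":[0,0.036,0],"fingers":1},{"delta_rot":[0,0,0],"xyz":[0,0.049,0],"fingers":1},{"delta_rot":[0,0,0],"xyz":[0,0.062,0],"fingers":1},{"delta_rot":[0,0,0],"xyz":[0,0.075,0],"fingers":1},{"delta_rot":[0,0,0],"xyz":[0,0.088,0],"fingers":1},{"delta_rot":[0,0,0],"xyz":[0,0.098,0],"fingers":1},{"delta_rot":[0,0,0],"xyz":[0,0.103,0],"fingers":1},{"delta_rot":[0,0,0],"xyz":[0,0.103,0],"fingers":1}]'
cat > al.py <<'E'
from h import *
c=viewer.read_camera('wrist'); c=viewer.read_camera('wrist'); s=telemetry.get_obs()
M=R.from_quat(s['tool_rot'],scalar_first=True).as_matrix(); T=lambda p:M.T@(p-s['eef_pos'])
print(s['t'],s['eef_pos'],s['contact_force'],'travel',-tool([.50014,-.05542,.05157])[0])
for n,z in (('red',.032),('yellow',.032)):
    m=seg(c,n,(250,100,400,479),50); v,u=np.where(m)
    print(n,len(u),end=': ')
    for row in range(v.min(),v.max()+1,5):
        q=u[v==row]
        if len(q): print((row,int(q.min()),int(q.max()),len(q)),T(at(c,((q.min()+q.max())/2,row),z))[:2].round(4),end=' ')
    print()
cv2.imwrite('pics/al.png',c['img'][:,:,::-1])
E
python3 al.py
```

```text
t: 12.9
eef_pos: [0.4732, 0.0412, 0.0516]
tool_rot: [0.002, -0.134, 0.991, -0.001]
contact_force: [2.1, -9.9, 5.5]
gripper_width: 0.203
grasp_force: 70.3
13.0 [0.47332082 0.04063513 0.05157743] [  2.02049702 -10.40144376   5.57318158] travel [ 0.00038858  0.09972767 -0.00031127]
red 5601: (260, 310, 329, 17) [ 0.017  -0.0008] (265, 304, 336, 26) [ 0.0142 -0.0005] (270, 302, 338, 33) [ 0.0114 -0.0005] (275, 302, 337, 27) [ 0.0086 -0.0008] (280, 301, 339, 34) [ 0.0058 -0.0005] (285, 300, 339, 35) [ 0.0029 -0.0008] (290, 299, 340, 37) [-0.     -0.0008] (295, 298, 341, 38) [-0.0029 -0.0008] (300, 298, 342, 39) [-0.0059 -0.0005] (305, 297, 342, 41) [-0.0089 -0.0008] (310, 296, 342, 46) [-0.012  -0.0011] (315, 295, 343, 49) [-0.015  -0.0011] (320, 296, 343, 46) [-0.0181 -0.0008] (325, 297, 343, 44) [-0.0213 -0.0005] (330, 298, 342, 44) [-0.0245 -0.0005] (335, 297, 342, 44) [-0.0277 -0.0008] (340, 297, 342, 41) [-0.031  -0.0008] (345, 299, 342, 43) [-0.0343 -0.0003] (350, 297, 342, 45) [-0.0376 -0.0008] (355, 298, 338, 37) [-0.041  -0.0017] (360, 297, 341, 42) [-0.0444 -0.0011] (365, 298, 341, 41) [-0.0479 -0.0008] (370, 298, 340, 42) [-0.0514 -0.0011] (375, 298, 341, 43) [-0.055  -0.0008] (380, 298, 341, 44) [-0.0586 -0.0009] (385, 298, 341, 41) [-0.0622 -0.0009] (390, 299, 341, 42) [-0.066  -0.0006] (395, 301, 338, 38) [-0.0697 -0.0009] (400, 305, 335, 28) [-0.0735 -0.0006] 
yellow 300: (402, 324, 330, 7) [-0.0751  0.0037] (407, 324, 330, 7) [-0.079   0.0037] (412, 313, 341, 29) [-0.0829  0.0037] (417, 310, 334, 24) [-0.0869  0.0007]
```

The wrist camera sees the marker's fin at column 327 beyond the grip, with the grip centred at about 319.5. That makes the handle roughly 4.4 mm short, which fits the measured travel of 99.7 mm.

```bash
python3 -m crank '[{"delta_rot":[0,0,0],"xyz":[0,0.003,0],"fingers":1},{"delta_rot":[0,0,0],"xyz":[0,0.005,0],"fingers":1},{"delta_rot":[0,0,0],"xyz":[0,0.005,0],"fingers":1},{"delta_rot":[0,0,0],"xyz":[0,0.005,0],"fingers":1},{"delta_rot":[0,0,0],"xyz":[0,0.005,0],"fingers":1},{"delta_rot":[0,0,0],"xyz":[0,0.005,0],"fingers":1}]'
python3 al.py | cut -c1-150; python3 al.py | grep yellow
python3 - <<'E'
from h import *
o=np.array([.5686,.0716]); x=np.array([.9632,.2686]); y=np.array([-.2686,.9632])
c=viewer.read_camera('scene'); g=lambda a,b,z:proj(c,[*(o+a*x+b*y),z]).round(1)
# marker-centred frame
print('marker top',g(0,0,.066),'fin',g(-.017,0,.03),'tip +-5mm',g(-.035,-.005,.032),g(-.035,0,.032),g(-.035,.005,.032),'grip',g(-.1,0,.089))
b=g(-.04,0,.04).astype(int)
for n in('red','yellow'):
    v,u=np.where(seg(c,n,(b[0]-35,b[1]-35,b[0]+35,b[1]+35)))
    for row in range(v.min(),v.max()+1): q=u[v==row]; print(n,row,q.min(),q.max(),len(q),end=' | ') if len(q) else 0
    print()
for n in ('handle_tip','marker_top'): print([(r['score'],r['pixel']) for r in search_frame('scene',n)[:2]])
E
```

```text
t: 13.6
eef_pos: [0.472, 0.0451, 0.0516]
tool_rot: [0.002, -0.134, 0.991, -0.001]
contact_force: [1.7, -11.0, 6.3]
gripper_width: 0.198
grasp_force: 70.2
13.7 [0.4720691  0.04511259 0.05157262] [ 1.82835931 -9.14261163  6.0195265 ] travel [ 0.00046208  0.1043765  -0.00033109]
red 5571: (260, 310, 329, 18) [ 0.017 -0.001] (265, 304, 335, 26) [ 0.0142 -0.001 ] (270, 303, 338, 32) [ 0.0114 -0.0005] (275, 301, 338, 33) [ 0.0086
yellow 301: (402, 317, 322, 6) [-0.0751 -0.0011] (407, 317, 322, 6) [-0.079  -0.0011] (412, 306, 334, 29) [-0.0829 -0.0008] (417, 307, 332, 26) [-0.08
yellow 307: (402, 317, 322, 6) [-0.0751 -0.0011] (407, 317, 322, 6) [-0.079  -0.0011] (412, 306, 334, 29) [-0.083  -0.0008] (417, 307, 332, 26) [-0.087  -0.0011] 
marker top [332.9 294.2] fin [337.2 299. ] tip +-5mm [340.6 292.1] [342.4 293.3] [344.2 294.5] grip [362.3 259.1]
red 258 361 363 3 | red 259 359 363 5 | red 260 358 364 7 | red 261 357 364 8 | red 262 356 363 8 | red 263 356 363 8 | red 264 355 363 9 | red 265 355 362 8 | red 266 355 362 8 | red 267 356 362 7 | red 268 355 362 8 | red 269 355 361 7 | red 
[... 259 characters left out ...]
 283 353 355 3 | red 284 352 354 3 | red 285 351 353 3 | red 286 349 352 4 | red 287 348 351 4 | red 288 347 350 4 | red 289 346 349 4 | red 290 346 348 3 | red 291 346 347 2 | 
yellow 291 333 334 2 | yellow 292 332 335 4 | yellow 293 331 336 6 | yellow 294 328 338 11 | yellow 295 327 338 12 | yellow 296 327 339 13 | yellow 297 327 338 12 | yellow 298 327 338 12 | yellow 299 328 338 11 | yellow 300 328 338 11 | yellow 301 328 338 11 | yellow 302 328 338 11 | yellow 303 327 338 12 | yellow 304 327 337 11 | yellow 305 327 336 10 | yellow 306 327 335 9 | yellow 307 327 334 8 | yellow 308 327 333 7 | yellow 309 327 332 6 | yellow 310 327 331 4 | 
[(0.69, [355.0, 267.9])]
[(0.61, [332.6, 301.7])]
```

The wrist view now shows grip and fin both centred on column 319.5, with a travel of 104.4 mm. As an independent check, I'll compare the pointer with the green tag in the scene camera.

```bash
python3 - <<'E'
from h import *
o=np.array([.5686,.0716]); x=np.array([.9632,.2686]); y=np.array([-.2686,.9632])
c=viewer.read_camera('scene')
F=lambda px,z:(lambda w:np.array([(w-o)@x,(w-o)@y]))(at(c,px,z)[:2])
h=cv2.cvtColor(c['img'],cv2.COLOR_RGB2HSV)
m=cv2.inRange(h,(45,70,40),(80,255,255)); p=proj(c,[*(o+.032*x),.028]).round(0).astype(int); print('pred tag',p)
k=np.zeros_like(m); k[p[1]-12:p[1]+12,p[0]-14:p[0]+14]=m[p[1]-12:p[1]+12,p[0]-14:p[0]+14]
v,u=np.where(k>0); print('green',len(u),u.mean(),v.mean(),F((u.mean(),v.mean()),.026))
v,u=np.where(seg(c,'red',(340,281,360,293)))
for r in range(281,293):
    q=u[v==r]
    if len(q): print(r,q.mean(),F((q.mean(),r),.031).round(4),end=' ')
print()
v,u=np.where(seg(c,'yellow',(320,288,345,313)));print('yel',u.mean(),v.mean(),F((u.mean(),v.mean()),.05))
P=[(0,0)]
# predicted centroid of the marker's silhouette, by projecting the hull of its block
pts=np.array([proj(c,[*(o+a*x+b*y),z]) for a in(-.014,.014) for b in(-.011,.011) for z in(.024,.066)],np.float32)
mm=cv2.moments(cv2.convexHull(pts)); print('pred yel',mm['m10']/mm['m00'],mm['m01']/mm['m00'])
E
```

```text
pred tag [323 314]
green 75 323.06666666666666 315.6666666666667 [0.0332883  0.00204169]
281 355.5 [-0.0812  0.0012] 282 355.0 [-0.0782  0.002 ] 283 354.0 [-0.0746  0.002 ] 284 352.5 [-0.0702  0.0011] 285 352.0 [-0.0672  0.0019] 286 350.5 [-0.0629  0.0011] 287 349.5 [-0.0593  0.001 ] 288 348.5 [-0.0557  0.001 ] 289 347.5 [-0.0521  0.001 ] 290 347.0 [-0.0492  0.0018] 291 346.5 [-0.0464  0.0026] 
yel 332.21857923497265 300.40437158469945 [0.00411336 0.00218982]
pred yel 332.52773509515396 299.8536083187016
```

The scene camera gives pointer, marker and tag the same tester y to within about 1 mm, so I'll hand in while holding.

```bash
python3 -c "
from h import *
s=telemetry.get_obs(); print(s['t'],s['eef_pos'],s['grasp_force'],-tool([.50014,-.05542,.05157])[0]); print(job.hand_in())"
```

```text
14.0 [0.4720573  0.04512533 0.05154748] 70.23085355758667 [ 0.00046204  0.10439202 -0.00030808]
the job is handed in; nothing more can be done
None
```

I handed the job in at 14.0 s: the yellow marker lines up with the green tag to about 0.3 mm, and the gripper holds the red handle against the spring at 104.4 mm of travel, its pointer within about 1 mm of the marker (one mistyped row shifted the marker along its scale, and I corrected that before pulling the handle).

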